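Swipe the warming hob up to full

ROBOT

A 7-joint arm with a two-finger parallel gripper is mounted at the origin on the work surface. World frame = base frame: x ahead of the robot, y to its left, z up, the work surface at z = 0. Lengths are in m, angles in rad, forces in N, time in s.
With the tool pointing down it reaches from about 0.35 to 0.9 m from the base axis. Payload 19.9 kg.
Tool frame: the origin (TCP) lies between the finger pads, 19 mm behind the fingertips; this is the grasp point; z points along the fingers, y is the line along which they close (so a half turn about z gives the same grasp; the last joint's range is limited). The gripper opens to 94 mm and grips with 3 to 60 N. Pads are 16 mm wide; open, the fingers measure 119 mm over their backs; the gripper's body (75 mm by 177 mm) begins 78 mm behind the grasp point.
Start: joints at [1.294, 0.417, -0.01, 1.614, 0.005, 1.111, -0.053], TCP at [0.145, -0.608, 0.224] pointing down, gripper open.
Joint ranges: [-2.81, 2.81], [-0.39, 2.02], [-1.27, 1.25], [0.06, 2.57], [-1.19, 4.33], [0.19, 2], [-2.82, 2.82]. Speed limits (rad/s): [1.89, 1.89, 2.39, 2.39, 3.01, 3.01, 3.01].

INTERFACE

Orientations are given as a unit quaternion [x, y, z, w].
In Python, from plant import robot gives the robot as it stands.
- The arm moves only by the shell command python3 -m creep 'ROWS' [FORCE]. ROWS is text: rows parted by semicolons, each of 7 numbers parted by spaces: the shift along the world's x, y, z as a fraction of full scale, then the turn, a rotation vector about the world's x, y, z as a fraction of full scale, then the opening, from -1 (shut) to 1 (fully open). In form: tx ty tz ax ay az fingers; .... A call has 1 to 5 rows; each row is the pose to reach, as a shift and turn from the pose commanded when the call began, turning the shorter way round; what a row does not reach only later rows make up. Full scale, the value 1, is 250 mm for a shift and 180 degrees for a turn. A row lasts 1/12 s, in which the tool goes at most 41.7 mm and 7.16 degrees, less where a joint would pass 70% of its speed; a pose out of reach is approached as far as the arm can. A call with a number of a shift or a turn outside -1 to 1 is refused whole. A call with a gripper value outside its range is refused whole. The fingers move at their own pace and stop on an object; FORCE is the grip in N (left out, the last holds). Time passes only in rows, so rows that repeat a pose let the fingers close. It gives the time, the measured TCP pose, the force, the opening and the grip force at its end, in the units of the state.
- robot.sense(): the state, without advancing time (a new reading comes with each control period).
- robot.camera(name): name is "scene" or "side" or "wrist"; returns a dict with "img" (400x640x3 uint8, blue, green, red), "mtx" (3x3 intrinsics, pixels), "dist_coeffs" ([k1, k2, p1, p2, k3] as OpenCV has them; the pictures are not rectified), "R" (3x3) and "t" (3): a world point X has camera coordinates R X + t; the wrist camera has in their place "mount" (4x4, takes a point from camera to tool coordinates, whose origin is the TCP and whose axes are the flange's). Camera axes: x right, y down, z forward; pixel columns grow to the right and rows downward; lengths in m; the calibration is good to about 2 mm. A picture is of the moment at which its call begins: read the wrist's pose just before it. There is no depth.
- robot.sign_off(): hands the job in; it is judged then, once.
The state is a dict: "time_s": time; "joints": joint angles; "dq": joint speeds; "joint_torque": joint torques, N m; "ee_pos": TCP position; "orientation": TCP orientation; "force": force on the tool from outside, world axes, zero at the start; "moment": the same for the moment, N m; "grip_width": opening from 0.0 (shut) to 1.0 (fully open); "finger_force": force on a finger pad.
Only numpy, scipy, OpenCV 4.12 (cv2) and the standard library are available. Lean on these libraries where they do the work, as an engineer would, in place of code of your own. Each camera call takes 0.05 s, during which the arm holds its last target. There are 200 camera calls.

TASK

Turn the warming hob up to full: with the gripper's fingertips closed together, touch the smallest of its five domed keys and slide along the row in one gentle swipe, keeping the fingertips down on or just over the glass and touching every key in turn up to the largest. Finish with the fingertips still resting lightly on the largest key and hold them there: the program ends while holding that touch. Pick nothing up, do not press hard, and leave the pan, jar, spoon and jug where they stand.

Things in the scene. Friction and masses are not known exactly. Their poses are not given: they have to be found in the camera images.
- hob: fixed slab 290 (x) x 360 (y) x 60 mm, silver sides, black glass top. Origin at the centre of its underside, on the worktop; x points from its key side (facing the robot) to its far side, y to its left. The glass is 60 mm above the origin. Keys 1 to 5 lie on an arc of 250 mm radius bulging towards the near edge, growing from the left (+y) end to the right
- key1: touch key 1 of 5: round grey dome 18 mm across, its crown 3.5 mm above the hob's glass (the smallest). Origin at its centre at the level of the glass, 55 mm from the next key. It gives softly: a spring lets it sink straight down, 0.45 N to start, about 1.7 N when flush with the glass, and it rises again when let go
- key2: touch key 2 of 5: round grey dome 20 mm across, its crown 3.5 mm above the hob's glass. Origin at its centre at the level of the glass, 55 mm from the next key. It gives softly: a spring lets it sink straight down, 0.45 N to start, about 1.7 N when flush with the glass, and it rises again when let go
- key3: touch key 3 of 5: round grey dome 22 mm across, its crown 3.5 mm above the hob's glass. Origin at its centre at the level of the glass, 55 mm from the next key. It gives softly: a spring lets it sink straight down, 0.45 N to start, about 1.7 N when flush with the glass, and it rises again when let go
- key4: touch key 4 of 5: round grey dome 25 mm across, its crown 3.5 mm above the hob's glass. Origin at its centre at the level of the glass, 55 mm from the next key. It gives softly: a spring lets it sink straight down, 0.45 N to start, about 1.7 N when flush with the glass, and it rises again when let go
- key5: touch key 5 of 5: round grey dome 28 mm across, its crown 3.5 mm above the hob's glass (the largest). Origin at its centre at the level of the glass, 55 mm from the next key. It gives softly: a spring lets it sink straight down, 0.45 N to start, about 1.7 N when flush with the glass, and it rises again when let go
- pan: small steel pan standing on the far half of the hob, 144 mm across, 42 mm high, black handle 165 mm long from its centre along +x, up to 55 mm high. Origin under its centre. Leave alone
- jar: small amber glass jar, 34 mm across, 45 mm high, standing on the hob beyond one end of the keys. Origin under its centre. Leave alone
- jug: glass jug with handle, 112 mm across, 150 mm high, on the kitchen scale (purple disc 230 mm across, glass pan 34 mm high). Origin under its centre. Leave alone
- spoon: steel teaspoon 140 mm long lying on the hob beyond the other end of the keys. Leave alone

How it is judged:
By the outcome, as a careful person would: the job done as asked, in the order asked, and still so for the second after the job is handed in, while the arm keeps its last pose, push and grip.
It also fails if it takes over 35 s, if anything falls off the work surface, if the arm or the gripper's body presses on something with over 40 N, if the wrist force passes 120 N, or if a joint passes its speed limit or range.

## Working session

There is one attempt and no reset: what is moved stays moved. The work goes in short steps, Python scripts to look and compute and a shell command to move; the robot and the scene stay as the last step left them, time stands still between calls to the robot, and variables do not carry over. Pictures are saved under pics/ and viewed, at most 10 in all, crops included, and the job is handed in when it is done.

```bash
mkdir -p pics; ls; python3 - <<'E'
from plant import robot
import cv2,json,numpy as np
s=robot.sense()
print({k:np.round(v,3).tolist() for k,v in s.items()})
for n in ("scene","side"):
    c=robot.camera(n); cv2.imwrite(f"pics/{n}0.png",c["img"])
    np.savez(f"{n}0.npz",**c)
    print(n,c["mtx"].tolist(),c["dist_coeffs"],c["R"],c["t"])
E
```

```text
pics
{'time_s': 0.0, 'joints': [1.294, 0.418, -0.01, 1.614, 0.005, 1.111, -0.053], 'dq': [0.0, 0.0, -0.001, 0.0, -0.001, -0.001, -0.001], 'joint_torque': [0.0, -85.125, 0.64, -42.6, -0.049, 0.018, 0.0], 'ee_pos': [0.145, -0.607, 0.224], 'orientation': [0.993, 0.117, -0.0, -0.001], 'force': [-0.07, 0.233, -0.503], 'moment': [0.051, 0.051, -0.019], 'finger_force': 0.0, 'grip_width': 0.998}
scene [[380.8395386085411, 0.0, 314.68020818755156], [0.0, 380.8395386085411, 199.1096739500047], [0.0, 0.0, 1.0]] [-0.07678246  0.          0.          0.          0.        ] [[-0.50966252  0.86034158 -0.00751583]
 [ 0.51580949  0.29854834 -0.80300029]
 [-0.68861069 -0.41313589 -0.59593125]] [ 0.3010173  -0.23783905  1.32707817]
side [[368.3125106799673, 0.0, 321.82172908151824], [0.0, 368.3125106799673, 204.45987840982352], [0.0, 0.0, 1.0]] [-0.00748751  0.          0.          0.          0.        ] [[ 0.97863997 -0.20550244  0.00570608]
 [-0.14315898 -0.70114394 -0.69850031]
 [ 0.1475443   0.68276344 -0.715587  ]] [-0.54713479  0.11019323  0.80621559]
```

View pics/scene0.png

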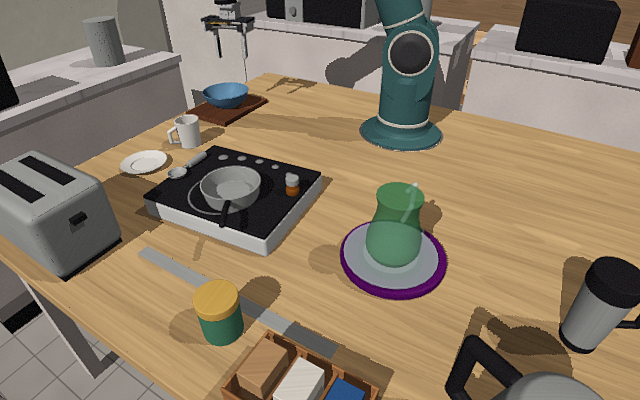

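View pics/side0.png

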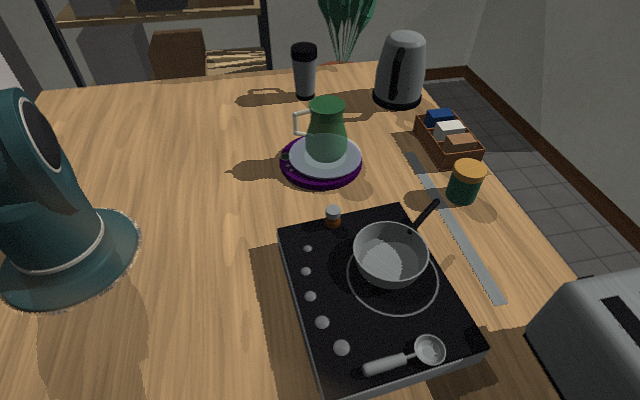

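The scene view shows the hob at (235,195), with the keys around (205–275, 155–170). In the side view the keys run from (308,249), the smallest and next to the jar, to (341,348), the largest and next to the spoon. I'll segment them next.

```bash
cat > h.py <<'E'
import cv2,numpy as np
def load(n): return dict(np.load(n+".npz"))
def blobs(c,roi,lo,hi=255,amin=8,amax=600):
    x0,y0,x1,y1=roi; g=c["img"][y0:y1,x0:x1]; v=g.max(2).astype(int); s=v-g.min(2)
    m=((v>=lo)&(v<=hi)&(s<40)).astype(np.uint8)
    n,l,st,ce=cv2.connectedComponentsWithStats(m)
    return [(np.round(ce[i]+[x0,y0],1).tolist(),st[i].tolist()[2:]) for i in range(1,n) if amin<=st[i][4]<=amax]
def ray(c,uv):
    p=cv2.undistortPoints(np.array([[uv]],float),c["mtx"],c["dist_coeffs"])[0,0]
    return -c["R"].T@c["t"], c["R"].T@np.r_[p,1]
def plane(c,uv,z):
    o,d=ray(c,uv); return o+d*(z-o[2])/d[2]
def tri(c1,u1,c2,u2):
    o1,d1=ray(c1,u1);o2,d2=ray(c2,u2)
    k=np.linalg.lstsq(np.c_[d1,-d2],o2-o1,rcond=None)[0]
    a=o1+k[0]*d1;b=o2+k[1]*d2
    return (a+b)/2,np.linalg.norm(a-b)
E
python3 - <<'E'
from h import *
a,b=load("scene0"),load("side0")
for n,c,r in(("scene",a,(195,145,300,190)),("side",b,(290,235,375,365))):
    print(n)
    for t in (60,90):
        for q in blobs(c,r,t): print(t,q, plane(c,q[0],.062).round(4))
x=a["img"][140:200,140:340]; cv2.imwrite("pics/cropA.png",cv2.resize(x,None,fx=4,fy=4,interpolation=2))
E
```

```text
scene
60 ([196.4, 145.6], [5, 3, 9]) [ 0.5121 -0.4561  0.062 ]
60 ([199.9, 156.3], [12, 13, 88]) [ 0.5536 -0.4009  0.062 ]
60 ([222.6, 157.0], [10, 5, 43]) [ 0.5244 -0.341   0.062 ]
60 ([241.6, 157.9], [10, 5, 38]) [ 0.5016 -0.2906  0.062 ]
60 ([258.8, 161.0], [9, 5, 33]) [ 0.4911 -0.238   0.062 ]
60 ([274.7, 166.3], [8, 5, 29]) [ 0.492  -0.1834  0.062 ]
60 ([291.4, 179.2], [14, 15, 171]) [ 0.522  -0.1095  0.062 ]
90 ([196.4, 145.5], [5, 3, 8]) [ 0.5117 -0.4566  0.062 ]
90 ([199.8, 155.5], [12, 11, 67]) [ 0.5504 -0.4044  0.062 ]
90 ([222.6, 156.9], [10, 5, 36]) [ 0.524  -0.3414  0.062 ]
90 ([241.4, 157.9], [8, 5, 28]) [ 0.5019 -0.2911  0.062 ]
90 ([258.8, 161.1], [8, 4, 23]) [ 0.4915 -0.2376  0.062 ]
90 ([274.5, 166.5], [6, 4, 20]) [ 0.4931 -0.1833  0.062 ]
90 ([291.1, 179.3], [14, 14, 149]) [ 0.5228 -0.1099  0.062 ]
side
60 ([307.4, 248.0], [8, 7, 45]) [ 0.5011 -0.1326  0.062 ]
60 ([305.5, 270.6], [10, 8, 67]) [ 0.4878 -0.1854  0.062 ]
60 ([301.8, 323.0], [25, 86, 140]) [ 0.4627 -0.2896  0.062 ]
60 ([310.2, 295.6], [12, 10, 97]) [ 0.4866 -0.2404  0.062 ]
60 ([363.8, 302.6], [22, 21,
[... 277 characters left out ...]
06.3, 270.3], [8, 8, 45]) [ 0.4894 -0.185   0.062 ]
90 ([311.0, 295.3], [9, 10, 65]) [ 0.4882 -0.2401  0.062 ]
90 ([364.6, 303.7], [19, 15, 36]) [ 0.579  -0.2761  0.062 ]
90 ([291.1, 304.7], [4, 8, 18]) [ 0.4499 -0.2515  0.062 ]
90 ([291.6, 314.5], [4, 12, 21]) [ 0.448  -0.2704  0.062 ]
90 ([322.9, 321.3], [12, 13, 107]) [ 0.4989 -0.2939  0.062 ]
90 ([295.3, 331.6], [4, 5, 10]) [ 0.4494 -0.3026  0.062 ]
90 ([296.5, 338.7], [4, 7, 14]) [ 0.4494 -0.3153  0.062 ]
90 ([342.3, 346.4], [15, 15, 157]) [ 0.521  -0.3435  0.062 ]
90 ([292.1, 356.0], [8, 23, 62]) [ 0.4379 -0.3423  0.062 ]
90 ([297.9, 346.5], [3, 6, 8]) [ 0.4496 -0.3288  0.062 ]
90 ([370.6, 363.0], [10, 4, 25]) [ 0.5586 -0.3788  0.062 ]
```

View pics/cropA.png

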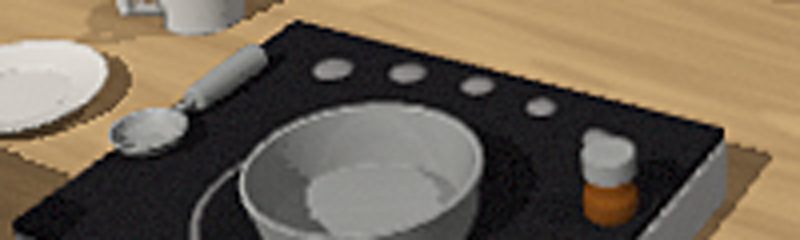

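```bash
python3 - <<'E'
from h import *
from scipy.optimize import least_squares
a,b=load("scene0"),load("side0")
A=[[274.6,166.4],[258.8,161.05],[241.5,157.9],[222.6,157]]
B=[[305.9,270.4],[310.6,295.4],[322.4,321.6],[341.7,346.9]]
P=[]
for u,v in zip(A,B):
    p,e=tri(a,u,b,v);P.append(p);print(p.round(4),round(e,4))
P=np.array(P); p1=plane(b,[307.7,247.9],P[:,2].mean());print("k1",p1.round(4))
K=np.vstack([p1,P])[:,:2]; print("gaps",np.linalg.norm(np.diff(K,axis=0),axis=1).round(4))
al=2*np.arcsin(.0275/.25)*np.arange(-2,3)
def mod(q):
    # hob frame: y left; keys from +y; arc bulging to -x
    l=np.c_[.25-.25*np.cos(al),-.25*np.sin(al)]
    c,s=np.cos(q[2]),np.sin(q[2]); return l@np.array([[c,s],[-s,c]])+q[:2]
r=least_squares(lambda q:(mod(q)-K).ravel(),[.49,-.24,0])
print(r.x.round(4),mod(r.x).round(4).tolist(),(mod(r.x)-K).round(4).tolist())
print("jar base side",plane(b,[333,226],.06),"jar top scene",plane(a,[292,179],.1))
print("jug side",plane(b,[322,160],.034),plane(a,[393,258],.034))
E
```

```text
[ 0.4894 -0.1847  0.0604] 0.0018
[ 0.4881 -0.2396  0.0602] 0.0015
[ 0.4985 -0.2934  0.0597] 0.0007
[ 0.5208 -0.3437  0.0597] 0.0016
k1 [ 0.5019 -0.1309  0.06  ]
gaps [0.0553 0.0549 0.0548 0.055 ]
[ 0.4878 -0.2395  0.0875] [[0.5023, -0.1312], [0.489, -0.1845], [0.4878, -0.2395], [0.4986, -0.2935], [0.5209, -0.3437]] [[0.0004, -0.0002], [-0.0003, 0.0002], [-0.0003, 0.0001], [0.0001, -0.0], [0.0002, -0.0]]
jar base side [ 0.56558291 -0.08394037  0.06      ] jar top scene [ 0.5675769  -0.07565339  0.1       ]
jug side [0.59541176 0.17165353 0.034     ] [0.62850178 0.2117208  0.034     ]
```

All five keys fit the 250 mm arc to within 0.5 mm. The gaps measure 55 mm and the height about 60 mm, as expected. I'll fly over at height and close the fingers on the way.

```bash
python3 -m creep '0.08 0.106 0 0 0 0 -1; 0.18 0.24 0 0 0 0 -1; 0.28 0.373 0 0 0 0 -1; 0.38 0.506 0 0 0 0 -1; 0.48 0.64 0 0 0 0 -1' 5
```

```text
time_s: 0.52
ee_pos: [0.266, -0.4461, 0.224]
orientation: [0.993, 0.117, -0.0, -0.0]
force: [1.5, -1.1, 0.3]
grip_width: 0.685
finger_force: 0.0
```

```bash
python3 -m creep '0.096 0.128 0 0 0 0 -1; 0.192 0.256 0 0 0 0 -1; 0.288 0.384 0 0 0 0 -1; 0.384 0.512 0 0 0 0 -1; 0.48 0.64 0 0 0 0 -1'
```

```text
time_s: 0.93
ee_pos: [0.3859, -0.2861, 0.2242]
orientation: [0.993, 0.117, -0.0, 0.0]
force: [1.4, -1.2, 0.2]
grip_width: 0.327
finger_force: 0.0
```

```bash
python3 -m creep '0.096 0.128 0 0 0 0 -1; 0.192 0.256 0 0 0 0 -1; 0.28 0.37 0 0 0 0 -1; 0.3 0.4 0 0 0 0 -1; 0.3 0.4 0 0 0 0 -1'; python3 - <<'E'
from plant import robot
import cv2,numpy as np
s=robot.sense(); print({k:np.round(s[k],4).tolist() for k in("time_s","ee_pos","orientation","force","grip_width","finger_force")})
c=robot.camera("wrist"); np.savez("wrist1.npz",pos=s["ee_pos"],q=s["orientation"],**c); cv2.imwrite("pics/wrist1.png",c["img"]); print(c["mount"].round(3))
E
```

```text
time_s: 1.35
ee_pos: [0.4615, -0.1854, 0.224]
orientation: [0.993, 0.119, -0.0, -0.0]
force: [-0.8, -0.9, 0.3]
grip_width: 0.008
finger_force: 0.0
{'time_s': 1.35, 'ee_pos': [0.4615, -0.1854, 0.224], 'orientation': [0.9928, 0.1194, -0.0, -0.0005], 'force': [-0.8305, -0.8529, 0.3417], 'grip_width': 0.0084, 'finger_force': 0.0}
[[ 0.    -0.961 -0.278  0.081]
 [ 1.     0.    -0.001  0.   ]
 [ 0.001 -0.278  0.961 -0.161]
 [ 0.     0.     0.     1.   ]]
```

View pics/wrist1.png

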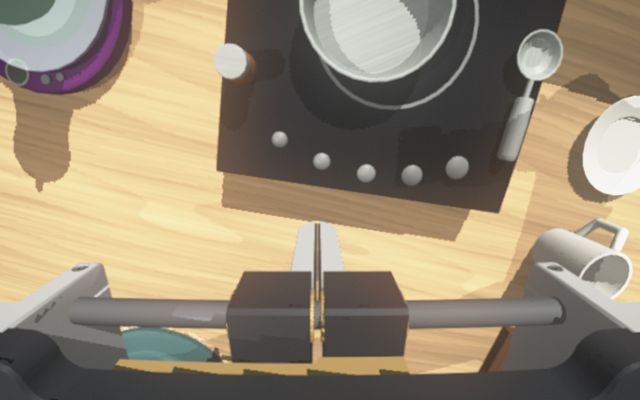

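The wrist view shows all five keys: key 1 at (279,139), then (321,161), (366,173), (411,175), and key 5 at (456,167). The closed fingertips are at (318,225). I'll use it to cross-check the positions.

```bash
python3 - <<'E'
from h import *
from scipy.spatial.transform import Rotation as Ro
w=load("wrist1"); b=load("side0"); a=load("scene0")
T=np.eye(4);T[:3,:3]=Ro.from_quat(w["q"]).as_matrix();T[:3,3]=w["pos"]
C=np.linalg.inv(T@w["mount"]); w["R"],w["t"]=C[:3,:3],C[:3,3]
q=sorted(blobs(w,(260,120,480,190),110,255,60,700)); print(q)
U=[x[0] for x in q]
B=[[307.7,247.9],[305.9,270.4],[310.6,295.4],[322.4,321.6],[341.7,346.9]]
for u,v in zip(U,B):
    p,e=tri(w,u,b,v); print(plane(w,u,.0615).round(4),p.round(4),round(e,4))
E
```

```text
[([279.1, 138.2], [15, 15, 185]), ([321.3, 160.5], [17, 16, 214]), ([365.8, 172.4], [19, 18, 260]), ([411.9, 173.7], [20, 19, 288]), ([457.2, 166.1], [22, 21, 358])]
[ 0.5034 -0.1304  0.0615] [ 0.5026 -0.1299  0.0584] 0.001
[ 0.4898 -0.1837  0.0615] [ 0.4892 -0.1836  0.0596] 0.0008
[ 0.4886 -0.2383  0.0615] [ 0.488  -0.2387  0.0593] 0.0006
[ 0.5003 -0.2922  0.0615] [ 0.4991 -0.293   0.0589] 0.0018
[ 0.5222 -0.3422  0.0615] [ 0.5211 -0.3431  0.0593] 0.0019
```

```bash
python3 -m creep '0.08 0.1 -0.1 0 0 0 -1; 0.15 0.2 -0.22 0 0 0 -1; 0.168 0.224 -0.34 0 0 0 -1; 0.168 0.224 -0.44 0 0 0 -1; 0.168 0.224 -0.46 0 0 0 -1'; python3 -m creep '0 0 0 0 0 0 -1; 0 0 0 0 0 0 -1; 0 0 0 0 0 0 -1'
```

```text
time_s: 1.82
ee_pos: [0.4998, -0.1326, 0.1055]
orientation: [0.993, 0.117, -0.003, -0.001]
force: [-1.3, -0.6, -0.6]
grip_width: 0.001
finger_force: 0.0
time_s: 2.07
ee_pos: [0.5028, -0.1331, 0.1109]
orientation: [0.993, 0.116, 0.001, 0.001]
force: [0.0, 0.3, 0.0]
grip_width: 0.002
finger_force: 0.0
```

```bash
python3 -m creep '0 0.004 -0.005 0 0 0 -1; 0 0.004 -0.015 0 0 0 -1; 0 0.004 -0.03 0 0 0 -1; 0 0.004 -0.045 0 0 0 -1; 0 0.004 -0.056 0 0 0 -1'; python3 -m creep '0 0 -0.004 0 0 0 -1; 0 0 -0.004 0 0 0 -1; 0 0 -0.004 0 0 0 -1;0 0 -0.004 0 0 0 -1; 0 0 -0.004 0 0 0 -1';  python3 -m creep '0 0 -0.002 0 0 0 -1; 0 0 -0.004 0 0 0 -1; 0 0 -0.006 0 0 0 -1;0 0 -0.008 0 0 0 -1; 0 0 -0.008 0 0 0 -1'
```

```text
time_s: 2.48
ee_pos: [0.5022, -0.131, 0.0948]
orientation: [0.993, 0.117, -0.0, -0.0]
force: [0.1, 0.3, 0.6]
grip_width: 0.004
finger_force: 0.0
time_s: 2.9
ee_pos: [0.5024, -0.1309, 0.0943]
orientation: [0.993, 0.117, 0.0, 0.0]
force: [0.1, -0.2, 0.2]
grip_width: 0.006
finger_force: 0.0
time_s: 3.32
ee_pos: [0.5023, -0.131, 0.0921]
orientation: [0.993, 0.117, -0.0, -0.0]
force: [-0.1, -0.1, -1.0]
grip_width: 0.002
finger_force: 0.0
```

```bash
cat > f.py <<'E'
from plant import robot
import numpy as np
F=[];P=[]
for i in range(10):
    robot.camera("side"); s=robot.sense(); F.append(s["force"]); P.append(s["ee_pos"])
print("t",round(s["time_s"],2),"F",np.mean(F,0).round(2),"sd",np.std(F,0).round(2),"pos",np.mean(P,0).round(5))
E
python3 f.py
python3 -m creep '0 0 -0.006 0 0 0 -1; 0 0 -0.014 0 0 0 -1; 0 0 -0.022 0 0 0 -1;0 0 -0.028 0 0 0 -1; 0 0 -0.032 0 0 0 -1'; python3 f.py
```

```text
t 3.82 F [0.05 0.23 0.15] sd [0.58 0.46 0.34] pos [ 0.50232 -0.13094  0.09222]
time_s: 4.23
ee_pos: [0.5022, -0.1309, 0.0839]
orientation: [0.993, 0.117, -0.0, -0.0]
force: [-0.5, -0.4, -0.0]
grip_width: 0.002
finger_force: 0.0
t 4.73 F [-0.02  0.06  0.51] sd [0.26 0.53 0.49] pos [ 0.50232 -0.13093  0.08419]
```

```bash
python3 -m creep '0 0 -0.002 0 0 0 -1; 0 0 -0.005 0 0 0 -1; 0 0 -0.006 0 0 0 -1'; python3 f.py;python3 -m creep '0 0 -0.002 0 0 0 -1; 0 0 -0.004 0 0 0 -1; 0 0 -0.004 0 0 0 -1'; python3 f.py
python3 - <<'E'
from plant import robot
import cv2
a=robot.camera("side")["img"][200:290,250:370]; b=robot.camera("wrist")["img"][120:260,220:420]
cv2.imwrite("pics/c1.png",cv2.resize(a,(640,480),interpolation=2));
cv2.imwrite("pics/c2.png",cv2.resize(b,(800,560),interpolation=2))
E
```

```text
time_s: 4.98
ee_pos: [0.5023, -0.1309, 0.0826]
orientation: [0.993, 0.117, -0.0, -0.0]
force: [0.8, 0.2, -0.6]
grip_width: 0.003
finger_force: 0.1
t 5.48 F [0.14 0.14 0.01] sd [0.31 0.43 0.59] pos [ 0.50232 -0.13094  0.08271]
time_s: 5.73
ee_pos: [0.5023, -0.1309, 0.0817]
orientation: [0.993, 0.117, -0.0, -0.0]
force: [0.2, 0.3, 1.4]
grip_width: 0.008
finger_force: 0.3
t 6.23 F [ 0.16 -0.21  0.83] sd [0.58 0.53 0.48] pos [ 0.50234 -0.13094  0.08174]
```

View pics/c1.png

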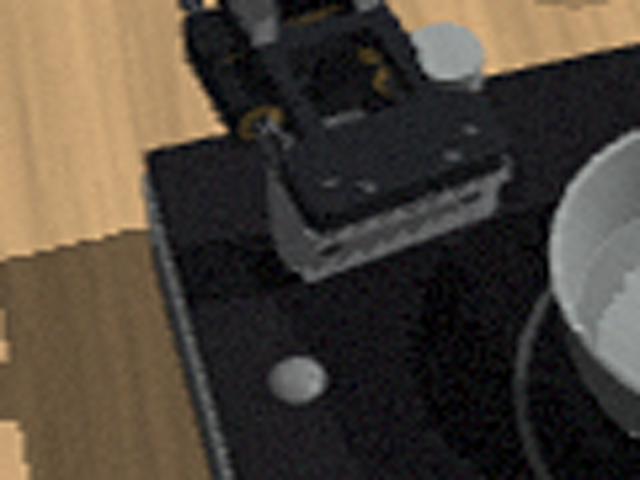

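View pics/c2.png

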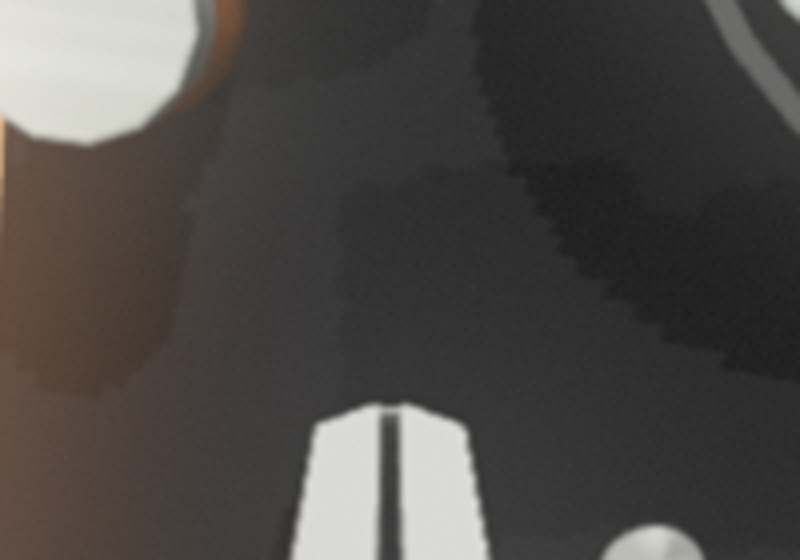

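Force is about 0.8 N at a fingertip height of 62.7 mm, so key 1 is touched and slightly sunk. The side crop shows the gripper standing over key 1's place, clear of the jar, with key 2 free at (298,380). The wrist crop shows closed fingertips at (390,405). I'll go 1.2 mm deeper and then check.

```bash
python3 -m creep '0 0 -0.002 0 0 0 -1; 0 0 -0.004 0 0 0 -1; 0 0 -0.005 0 0 0 -1'; python3 f.py
```

```text
time_s: 6.58
ee_pos: [0.5023, -0.131, 0.0804]
orientation: [0.993, 0.117, -0.0, -0.0]
force: [0.9, -0.2, 1.2]
grip_width: 0.004
finger_force: 0.5
t 7.08 F [ 0.08 -0.19  0.98] sd [0.55 0.43 0.43] pos [ 0.50234 -0.13094  0.08048]
```

Force is about 1 N, so key 1 is softly pressed. I'll swipe to key 2 now.

```bash
python3 -m creep '-0.003 -0.01 0 0 0 0 -1; -0.008 -0.03 0 0 0 0 -1; -0.014 -0.055 0 0 0 0 -1; -0.02 -0.08 0 0 0 0 -1; -0.0265 -0.1065 0 0 0 0 -1'; python3 -m creep '-0.005 -0.021 0 0 0 0 -1; -0.01 -0.042 0 0 0 0 -1; -0.0155 -0.064 0 0 0 0 -1; -0.021 -0.085 0 0 0 0 -1; -0.0265 -0.1065 0 0 0 0 -1'
```

```text
time_s: 7.5
ee_pos: [0.4953, -0.1585, 0.0804]
orientation: [0.993, 0.117, -0.0, -0.0]
force: [0.1, 1.0, 1.0]
grip_width: 0.007
finger_force: 0.0
time_s: 7.92
ee_pos: [0.489, -0.1846, 0.0805]
orientation: [0.993, 0.117, 0.0, -0.0]
force: [0.8, -0.3, 1.1]
grip_width: 0.006
finger_force: 0.5
```

z is steady and finger force is back to 0.5 on key 2. On to key 3.

```bash
python3 -m creep '-0.001 -0.022 0 0 0 0 -1; -0.001 -0.044 0 0 0 0 -1; -0.002 -0.066 0 0 0 0 -1; -0.002 -0.088 0 0 0 0 -1; -0.003 -0.11 0 0 0 0 -1'; python3 -m creep '0 -0.022 0 0 0 0 -1; 0 -0.044 0 0 0 0 -1; -0.001 -0.066 0 0 0 0 -1; -0.001 -0.088 0 0 0 0 -1; -0.002 -0.11 0 0 0 0 -1'
```

```text
time_s: 8.33
ee_pos: [0.4883, -0.2123, 0.0805]
orientation: [0.993, 0.117, -0.0, -0.0]
force: [-0.9, 0.1, -0.0]
grip_width: 0.013
finger_force: 0.0
time_s: 8.75
ee_pos: [0.4879, -0.2397, 0.0805]
orientation: [0.993, 0.117, 0.0, -0.0]
force: [-0.3, 0.7, 0.4]
grip_width: 0.005
finger_force: 0.5
```

```bash
python3 -m creep '0.004 -0.022 0 0 0 0 -1; 0.009 -0.043 0 0 0 0 -1; 0.013 -0.065 0 0 0 0 -1; 0.018 -0.086 0 0 0 0 -1; 0.022 -0.108 0 0 0 0 -1'; python3 -m creep '0.004 -0.022 0 0 0 0 -1; 0.009 -0.043 0 0 0 0 -1; 0.013 -0.065 0 0 0 0 -1; 0.018 -0.086 0 0 0 0 -1; 0.022 -0.108 0 0 0 0 -1'
```

```text
time_s: 9.17
ee_pos: [0.4935, -0.2667, 0.0804]
orientation: [0.993, 0.117, -0.0, -0.0]
force: [0.0, -0.1, -0.2]
grip_width: 0.002
finger_force: 0.0
time_s: 9.58
ee_pos: [0.499, -0.2936, 0.0805]
orientation: [0.993, 0.117, 0.0, -0.0]
force: [-0.1, 1.8, 1.2]
grip_width: 0.01
finger_force: 0.5
```

```bash
python3 -m creep '0.009 -0.02 0 0 0 0 -1; 0.018 -0.04 0 0 0 0 -1; 0.026 -0.06 0 0 0 0 -1; 0.035 -0.08 0 0 0 0 -1; 0.044 -0.1 0 0 0 0 -1'; python3 -m creep '0.009 -0.02 0 0 0 0 -1; 0.018 -0.04 0 0 0 0 -1; 0.026 -0.06 0 0 0 0 -1; 0.035 -0.08 0 0 0 0 -1; 0.041 -0.093 0 0 0 0 -1';python3 -m creep '0.003 -0.006 0 0 0 0 -1; 0.003 -0.008 0 0 0 0 -1; 0.003 -0.008 0 0 0 0 -1'; python3 f.py; python3 - <<'E'
from plant import robot
import cv2
cv2.imwrite("pics/end.png",robot.camera("side")["img"])
E
```

```text
time_s: 10.0
ee_pos: [0.5101, -0.3187, 0.0804]
orientation: [0.993, 0.117, -0.0, -0.0]
force: [0.2, -0.0, 0.1]
grip_width: 0.0
finger_force: 0.0
time_s: 10.42
ee_pos: [0.5203, -0.3421, 0.0805]
orientation: [0.993, 0.117, 0.0, 0.0]
force: [-0.0, 1.0, 1.2]
grip_width: 0.002
finger_force: 0.6
time_s: 10.67
ee_pos: [0.5209, -0.3435, 0.0805]
orientation: [0.993, 0.117, 0.0, 0.0]
force: [0.6, -1.2, 0.9]
grip_width: 0.004
finger_force: 0.5
t 11.17 F [ 0.74 -0.53  0.89] sd [0.44 0.43 0.47] pos [ 0.52088 -0.34341  0.08057]
```

View pics/end.png

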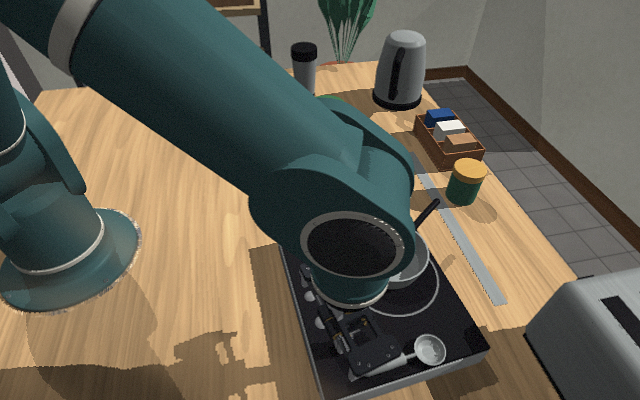

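The final picture shows the gripper over key 5 at about (341,348). The spoon bowl at (430,350) and the pan are unmoved. Finger force is steady at 0.5 N on key 5, so I'm handing in.

```bash
python3 -c "
from plant import robot
print(robot.sign_off())"
```

```text
the job is handed in; nothing more can be done
None
```

The closed fingertips touched keys 1 to 5 in order in one gentle swipe and were resting on the largest key at about 1 N when I handed the job in at about 11 s; nothing was knocked as far as I could see, though the arm hid the jar and jug in the last picture.

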